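# Put the sockets back on the rail in order of size

## Task

Four sockets have been left out on the bench and the rail has only its smallest and its largest socket, one at each end. Put the four back over the empty pins, drive end up and standing flat on the bar, so that the whole row runs in order of size from the smallest to the largest; leave the two that are already on the rail where they are.

Things in the scene. Friction and masses are not known exactly. Their poses are not given: they have to be found in the camera images.
- socket_smallest: The smallest socket of the set, already on the pin at one end of the rail (which end varies): round bright steel hex socket, outer diameter 33 mm, height 47 mm, about 0.17 kg, straight-sided (1 mm groove 8 to 12 mm below the top). It stands drive end up (flat top with black 19 mm square), open mouth down: 21 mm wide, 25 mm deep. Origin: centre of its underside, z up its axis.
- socket_40: Loose on the bench (smallest of these four): round bright steel hex socket, outer diameter 40 mm, height 49 mm, about 0.26 kg, straight-sided (1 mm groove 8 to 12 mm below the top). It stands drive end up (flat top with black 19 mm square), open mouth down: 27 mm wide, 26 mm deep. Origin: centre of its underside, z up its axis.
- socket_47: Loose on the bench (second smallest of these four): round bright steel hex socket, outer diameter 47 mm, height 52 mm, about 0.38 kg, straight-sided (1 mm groove 8 to 12 mm below the top). It stands drive end up (flat top with black 19 mm square), open mouth down: 32 mm wide, 28 mm deep. Origin: centre of its underside, z up its axis.
- socket_54: Loose on the bench (second largest of these four): round bright steel hex socket, outer diameter 54 mm, height 55 mm, about 0.53 kg, straight-sided (1 mm groove 8 to 12 mm below the top). It stands drive end up (flat top with black 19 mm square), open mouth down: 38 mm wide, 30 mm deep. Origin: centre of its underside, z up its axis.
- socket_61: Loose on the bench (largest of these four): round bright steel hex socket, outer diameter 61 mm, height 58 mm, about 0.72 kg, straight-sided (1 mm groove 8 to 12 mm below the top). It stands drive end up (flat top with black 19 mm square), open mouth down: 43 mm wide, 32 mm deep. Origin: centre of its underside, z up its axis.
- socket_largest: The largest socket of the set, already on the pin at one end of the rail (which end varies): round bright steel hex socket, outer diameter 68 mm, height 61 mm, about 0.95 kg, straight-sided (1 mm groove 8 to 12 mm below the top). It stands drive end up (flat top with black 19 mm square), open mouth down: 48 mm wide, 34 mm deep. Origin: centre of its underside, z up its axis.
- pin1: Empty upright steel pin, 10 mm thick, 21 mm high, tapered tip. Origin: its foot, on the bar's top; x across the rail, y along it towards pin1, z up. First of four in the middle of the socket rail, at +y: a fixed dark flat steel bar 470 x 80 x 8 mm lying on the bench, six pins in line 72 mm apart, a 30 mm high strap loop at each end.
- pin2: Empty upright steel pin, 10 mm thick, 21 mm high, tapered tip. Origin: its foot, on the bar's top; x across the rail, y along it towards pin1, z up. On the rail next to pin1.
- pin3: Empty upright steel pin, 10 mm thick, 21 mm high, tapered tip. Origin: its foot, on the bar's top; x across the rail, y along it towards pin1, z up. On the rail between pin2 and pin4.
- pin4: Empty upright steel pin, 10 mm thick, 21 mm high, tapered tip. Origin: its foot, on the bar's top; x across the rail, y along it towards pin1, z up. On the rail, last of the four, at -y; the end pins beyond pin1 and pin4 are occupied.
Not all that is in view belongs to the job. What is shaped like the socket_40 but blue, orange or yellow is not meant.

How it is judged:
At the end, for the whole second after the job is handed in: Each of the four sockets stands over its own pin (axes within 18 mm), upright within 3 degrees, foot within 4 mm of the bar, sizes growing from the smallest end socket to the largest; the two end sockets are upright and within 20 mm of their start; all at rest (((horizontal distance between socket_smallest and pin1 below 0.11 m and horizontal distance between socket_40 and pin1 below 0.018 m and z of socket_40 in the frame of pin1 between -0.004 and 0.004 m and angle between each of socket_40, socket_47, socket_54, socket_61's own z axis and vertical below 0.06 rad and horizontal distance between socket_47 and pin2 below 0.018 m and z of socket_47 in the frame of pin2 between -0.004 and 0.004 m and horizontal distance between socket_54 and pin3 below 0.018 m and z of socket_54 in the frame of pin3 between -0.004 and 0.004 m and horizontal distance between socket_61 and pin4 below 0.018 m and z of socket_61 in the frame of pin4 between -0.004 and 0.004 m) or (horizontal distance between socket_smallest and pin4 below 0.11 m and horizontal distance between socket_40 and pin4 below 0.018 m and z of socket_40 in the frame of pin4 between -0.004 and 0.004 m and angle between each of socket_40, socket_47, socket_54, socket_61's own z axis and vertical below 0.06 rad and horizontal distance between socket_47 and pin3 below 0.018 m and z of socket_47 in the frame of pin3 between -0.004 and 0.004 m and horizontal distance between socket_54 and pin2 below 0.018 m and z of socket_54 in the frame of pin2 between -0.004 and 0.004 m and horizontal distance between socket_61 and pin1 below 0.018 m and z of socket_61 in the frame of pin1 between -0.004 and 0.004 m)) and distance of each of socket_smallest, socket_largest from where it was at the start of the episode below 0.02 m and angle between each of socket_smallest, socket_largest's own z axis and vertical below 0.06 rad and linear speed of each of socket_smallest, socket_40, socket_47, socket_54, socket_61, socket_largest below 0.02 m/s and angular speed of each of socket_smallest, socket_40, socket_47, socket_54, socket_61, socket_largest below 0.2 rad/s); the robot touches nothing.
It fails at once if a socket that was already on the rail is shifted more than 20 mm or taken off (distance of any of socket_smallest, socket_largest from where it was at the start of the episode above 0.02 m).
It also fails if it takes over 99 s, if anything falls off the work surface, if the arm or the gripper's body presses on something with over 40 N, if the wrist force passes 120 N, or if a joint passes its speed limit or range.

## Robot

A 6-joint arm with a two-finger parallel gripper is mounted at the origin on the work surface. World frame = base frame: x ahead of the robot, y to its left, z up, the work surface at z = 0. Lengths are in m, angles in rad, forces in N, time in s.
With the tool pointing down it reaches from about 0.275 to 0.775 m from the base axis. Payload 14.6 kg.
Tool frame: the origin (TCP) lies at the very end of the fingers, on their centre line; the grasp point (between the pads) lies 19 mm behind it; z points along the fingers, y is the line along which they close (so a half turn about z gives the same grasp; the last joint's range is limited). The gripper opens to 85 mm and grips with 20 to 120 N. Pads are 22 mm wide; open, the fingers measure 114 mm over their backs; the gripper's body (76 mm by 85 mm) begins 54 mm behind the grasp point. The pads swing forward as they close: fully open they stand 13 mm farther back than shut.
Start: joints at [-1.309, 0.263, -0.048, 1.259, 0, 1.415], TCP at [0.213, -0.48, 0.231] pointing down, gripper open.
Joint ranges: [-2.65, 2.65], [-0.89, 1.7], [-1.18, 1.37], [-2.13, 2.11], [-1.35, 1.29], [-3.14, 3.14]. Speed limits (rad/s): [1.89, 1.89, 2.57, 2.79, 3.14, 3.14].

## Interface

Orientations are given as a rotation vector (axis times angle).
In Python, from station import * gives the robot as it stands.
- The arm moves only by the shell command python3 -m inch 'ROWS' [FORCE]. ROWS is JSON, a list of rows, each an object of numbers: "x", "y", "z": the shift along the tool's x, y, z in m; "yaw": the turn about the tool's z in rad; "hand": the finger opening in m, from 0 to 0.0854. A call has 1 to 10 rows; each row shifts and turns the commanded pose from where the row before left it, along the tool's axes as they then stand; what a row does not reach is not made up. A row lasts 1/10 s, in which the tool goes at most 50 mm and 8.59 degrees, less where a joint would pass 70% of its speed; a pose out of reach is approached as far as the arm can. A call with a gripper value outside its range is refused whole. The fingers move at their own pace and stop on an object; FORCE is the grip in N (left out, the last holds). Time passes only in rows, so rows that do not move let the fingers close. It gives the time, the measured TCP pose, the force, the opening and the grip force at its end, in the units of the state.
- sense(): the state, without advancing time (a new reading comes with each control period).
- snapshot(name): name is "side" or "top" or "wrist"; returns a dict with "frame" (384x512x3 uint8, blue, green, red), "K" (3x3 intrinsics, pixels), "dist_coeffs" ([k1, k2, p1, p2, k3] as OpenCV has them; the pictures are not rectified), "extrinsics" (4x4, takes a point from camera to world coordinates); the wrist camera has in their place "T_tool_cam" (4x4, takes a point from camera to tool coordinates, whose origin is the TCP and whose axes are the flange's). Camera axes: x right, y up, looking along -z (the intrinsics and any distortion apply to the point x, -y, -z); pixel columns grow to the right and rows downward; lengths in m; the calibration is good to about 2 mm. A picture is of the moment at which its call begins: read the wrist's pose just before it. There is no depth.
- finish_job(): hands the job in; it is judged then, once.
The state is a dict: "t": time; "joint_pos": joint angles; "joint_velocities": joint speeds; "joint_torque": joint torques, N m; "ee_pos": TCP position; "orientation": TCP orientation; "ft_force": force on the tool from outside, world axes, zero at the start; "moment": the same for the moment, N m; "finger_gap": finger opening in m; "gripper_force": force on a finger pad.
Only numpy, scipy, OpenCV 4.12 (cv2) and the standard library are available. Lean on these libraries where they do the work, as an engineer would, in place of code of your own. Each camera call takes 0.05 s, during which the arm holds its last target. There are 200 camera calls.

## Working session

There is one attempt and no reset: what is moved stays moved. The work goes in short steps, Python scripts to look and compute and a shell command to move; the robot and the scene stay as the last step left them, time stands still between calls to the robot, and variables do not carry over. Pictures are saved under pics/ and viewed, at most 14 in all, crops included, and the job is handed in when it is done.

```bash
mkdir -p pics
cat > h.py <<'E'
from station import *
import numpy as np, cv2
from scipy.spatial.transform import Rotation as R
def cast(s,px,z,T=None):
    T=s["extrinsics"] if T is None else T
    T=np.array(T)
    u=cv2.undistortPoints(np.array(px,float).reshape(-1,1,2),np.array(s["K"]),np.array(s["dist_coeffs"]))[:,0]
    d=np.c_[u[:,0],-u[:,1],-np.ones(len(u))]@T[:3,:3].T
    o=T[:3,3]
    return o+d*((z-o[2])/d[:,2])[:,None]
def tool():
    st=sense();T=np.eye(4);T[:3,:3]=R.from_rotvec(st["orientation"]).as_matrix();T[:3,3]=st["ee_pos"];return T
E
python3 - <<'E'
from h import *
print(sense())
for n in("top","side","wrist"):
    s=snapshot(n); cv2.imwrite(f"pics/{n}0.png",s["frame"]); np.save(f"{n}0.npy",s,allow_pickle=True)
    print(n,{k:v for k,v in s.items() if k!="frame"})
E
```

```text
{'t': 0.0, 'joint_pos': array([-1.30929997e+00,  2.63539612e-01, -4.89685803e-02,  1.25940233e+00,
        3.96216280e-06,  1.41551086e+00]), 'joint_velocities': array([ 9.88656055e-05,  1.66822198e-03,  2.19294134e-03, -2.96916259e-04,
        3.76799860e-04, -4.70261999e-04]), 'joint_torque': array([-7.26238301e-03, -6.37625742e+01,  3.84567332e+01,  1.37786788e-02,
       -3.31012789e-04,  2.38262606e-05]), 'ee_pos': array([ 0.21245779, -0.47977313,  0.23080484]), 'orientation': array([-3.07253579e+00, -6.49720977e-01,  8.66541672e-05]), 'ft_force': array([-0.13988042,  0.9299155 , -0.14888777]), 'moment': array([-0.01727207, -0.02984203, -0.01606078]), 'gripper_force': 0.0, 'finger_gap': 0.08560295166324036}
top {'K': array([[364.84811279,   0.        , 256.5388637 ],
       [  0.        , 364.84811279, 194.63884581],
       [  0.        ,   0.        ,   1.        ]]), 'dist_coeffs': array([-0.1137644,  0.       ,  0.       ,  0.       ,  0.       ]), 'extrinsics': array([[-0.02010411,  0.989936  , -0.14008044,  0.41792667],
       [-0.99964096, -0.01742035,  0.02035873,  0.0062
[... 557 characters left out ...]
0.63773717,  0.58350463],
       [ 0.        ,  0.        ,  0.        ,  1.        ]])}
wrist {'K': array([[267.90801804,   0.        , 254.44300357],
       [  0.        , 267.90801804, 188.83779309],
       [  0.        ,   0.        ,   1.        ]]), 'dist_coeffs': array([-0.02939514,  0.        ,  0.        ,  0.        ,  0.        ]), 'T_tool_cam': array([[-4.10938767e-05,  9.49882035e-01,  3.12608571e-01,
         7.91445314e-02],
       [ 9.99999931e-01,  1.54870416e-04, -3.39129384e-04,
        -2.08670045e-04],
       [-3.70546729e-04,  3.12608536e-01, -9.49881975e-01,
        -1.42412656e-01],
       [ 0.00000000e+00,  0.00000000e+00,  0.00000000e+00,
         1.00000000e+00]])}
```

View pics/top0.png

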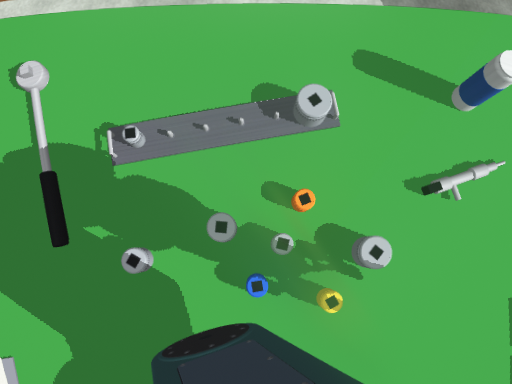

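View pics/side0.png

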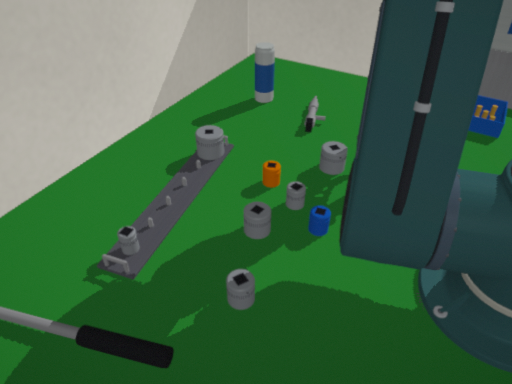

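Top view: smallest socket at (131,133) and largest at (315,100) on the rail, with pins at (170,134), (206,127), (242,121) and (277,116). The loose ones are 40 at (283,244), 47 at (137,261), 54 at (222,228) and 61 at (375,252). The smallest end is +y, so 40→pin1 … 61→pin4.

```bash
cat > m.py <<'E'
from h import *
t=np.load("top0.npy",allow_pickle=True).item(); s=np.load("side0.npy",allow_pickle=True).item()
def sq(s,p,r=11,th=60):
    f=s["frame"].max(2); x,y=map(int,p)
    w=(f[y-r:y+r+1,x-r:x+r+1]<th).astype(np.uint8)
    n,l,st,c=cv2.connectedComponentsWithStats(w)
    i=min(range(1,n),key=lambda i:np.hypot(*(c[i]-r))+(100 if st[i,4]<15 else 0))
    return c[i]+[x-r,y-r],st[i,4]
top={'sm':(131,133),'la':(315,100),'40':(283,244),'47':(133,260),'54':(221,227),'61':(376,252)}
side={'sm':(127,232),'la':(209,131),'40':(296,187),'47':(240,280),'54':(257,210),'61':(334,148)}
H={'sm':.055,'la':.069,'40':.049,'47':.052,'54':.055,'61':.058}
for k in top:
    a,na=sq(t,top[k]); b,nb=sq(s,side[k],9)
    print(k,a.round(1),na,b.round(1),nb,cast(t,[a],H[k])[0,:2].round(4),cast(s,[b],H[k])[0,:2].round(4))
# pins: bright blobs on dark bar
def pin(s,p,r=8):
    f=s["frame"].min(2); x,y=p; g=f[y-r:y+r+1,x-r:x+r+1]
    w=(g>105).astype(np.uint8)
    n,l,st,c=cv2.connectedComponentsWithStats(w); i=min(range(1,n),key=lambda i:np.hypot(*(c[i]-r)))
    return c[i]+[x-r,y-r],st[i]
for a,b in zip([(170,134),(206,127),(242,121),(277,116)],[(151,222),(168,201),(184,182),(199,164)]):
    p,i=pin(t,a);q,j=pin(s,b)
    print(p.round(1),i,q.round(1),j,cast(t,[p],.02)[0,:2].round(4),cast(s,[q],.02)[0,:2].round(4))
v=cv2.resize(t["frame"][85:275,100:400],None,fx=2.6,fy=2.6,interpolation=cv2.INTER_CUBIC); cv2.imwrite("pics/topc.png",v)
E
python3 m.py
```

```text
sm [129.6 132.5] 86 [125.7 230.9] 61 [0.6344 0.2309] [0.632  0.2307]
la [314.4  99.2] 76 [208.7 131. ] 19 [ 0.689  -0.1196] [ 0.6859 -0.1197]Traceback (most recent call last):
  File "m.py", line 13, in <module>
    a,na=sq(t,top[k]); b,nb=sq(s,side[k],9)
         ~~^^^^^^^^^^
  File "m.py", line 7, in sq
    i=min(range(1,n),key=lambda i:np.hypot(*(c[i]-r))+(100 if st[i,4]<15 else 0))
ValueError: min() iterable argument is empty
```

```bash
python3 - <<'E'
p=open('m.py').read()
p=p.replace('''w=(f[y-r:y+r+1,x-r:x+r+1]<th).astype(np.uint8)''','''g=f[y-r:y+r+1,x-r:x+r+1]; S=s["frame"].astype(int); sat=(S.max(2)-S.min(2))[y-r:y+r+1,x-r:x+r+1]
    m=g[r-2:r+3,r-2:r+3].mean(); w=((g<(m+150)/2)&(sat<30)).astype(np.uint8)''')
open('m.py','w').write(p)
E
python3 m.py
```

```text
sm [129.6 132.7] 96 [125.4 231. ] 86 [0.6341 0.2309] [0.6322 0.2313]
la [314.4  99.2] 99 [208.7 131.1] 40 [ 0.6891 -0.1197] [ 0.6857 -0.1194]
40 [284.8 240.2] 28 [298.5 187.7] 102 [ 0.4276 -0.0571] [ 0.4117 -0.0491]
47 [132.8 260.4] 121 [240.4 279.4] 147 [0.3954 0.219 ] [0.3923 0.2205]
54 [220.7 226.7] 136 [256.8 209.1] 108 [0.4541 0.0586] [0.4517 0.0592]
61 [375.9 252.1] 113 [334.1 147.1] 42 [ 0.4017 -0.2221] [ 0.3987 -0.2201]
[170.6 133.8] [ 5  4  8  9 49] [150.3 219.6] [ 5  3  5  8 14] [0.6412 0.1599] [0.6422 0.1586]
[206.2 127.4] [ 5  4  7 10 46] [170.  201.5] [10  8  1  2  2] [0.6527 0.0892] [0.643  0.0942]
[241.8 121.3] [ 5  4  6 10 44] [184. 178.] [7 3 3 3 7] [0.6642 0.0183] [0.6671 0.0131]
[276.9 116.1] [ 6  4  5  9 32] [198. 161.] [6 5 3 1 3] [ 0.6741 -0.052 ] [ 0.6788 -0.0579]
```

View pics/topc.png

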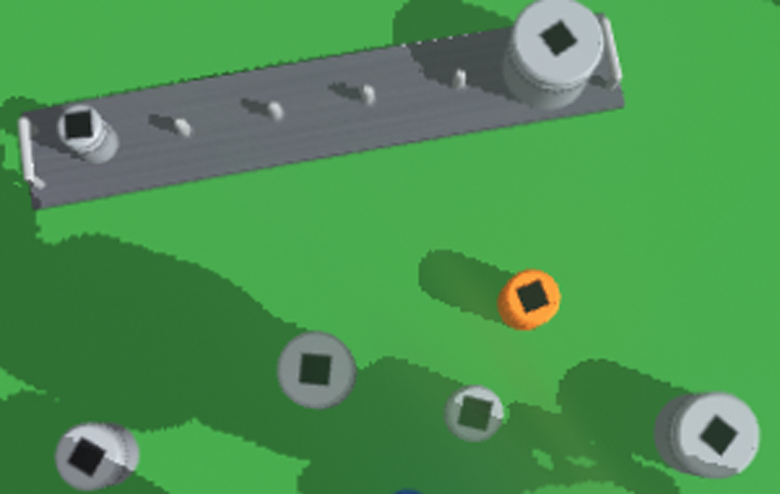

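```bash
cat > d.py <<'E'
import sys
from h import *
T=tool(); st=sense()
P={'s40':None,'s47':(.394,.220),'s54':(.453,.059),'s61':(.400,-.221),'p1':(.640,.1605),'p2':(.651,.0895),'p3':(.662,.020),'p4':(.673,-.049)}
t=np.load("top0.npy",allow_pickle=True).item(); s=np.load("side0.npy",allow_pickle=True).item()
a=cast(t,[(283.1,243.8)],.049)[0,:2];b=cast(s,[(296,187)],.049)[0,:2]
P['s40']=(a+b)/2
x=T[:3,0]
print("t",round(st["t"],2),"tcp",T[:3,3].round(4),"ang x",np.arctan2(x[1],x[0]).round(3),"gap",round(st["finger_gap"],4),"grip",round(st["gripper_force"],1),"ft",st["ft_force"].round(1))
for k in sys.argv[1:]:
    p=P[k]; print(k,p,"tool dx,dy mm",((T[:3,:3].T@(np.r_[p,T[2,3]]-T[:3,3]))*1000).round(1))
E
python3 -m inch '[{"yaw":-0.146},{"yaw":-0.146},{"yaw":-0.146},{"yaw":-0.146},{"yaw":-0.146},{"yaw":-0.146},{"yaw":-0.146},{"yaw":-0.146},{"yaw":-0.141},{}]'
python3 d.py s40 s47 s54 s61
```

```text
t 0.15 tcp [ 0.2125 -0.4799  0.2309] ang x 0.417 gap 0.0857 grip 0.0 ft [ 0.1 -0.6  0.8]
s40 [ 0.41925104 -0.05122399] tool dx,dy mm [ 3.626e+02 -3.082e+02  3.000e-01]
s47 (0.394, 0.22) tool dx,dy mm [ 4.493e+02 -5.665e+02  5.000e-01]
s54 (0.453, 0.059) tool dx,dy mm [ 4.381e+02 -3.953e+02  4.000e-01]
s61 (0.4, -0.221) tool dx,dy mm [ 2.762e+02 -1.608e+02  2.000e-01]invalid input at $[0]: expected keys x, y, z, yaw, hand
```

```bash
python3 -m inch '[{"x":0,"y":0,"z":0,"yaw":-0.146,"hand":0.085},{"x":0,"y":0,"z":0,"yaw":-0.146,"hand":0.085},{"x":0,"y":0,"z":0,"yaw":-0.146,"hand":0.085},{"x":0,"y":0,"z":0,"yaw":-0.146,"hand":0.085},{"x":0,"y":0,"z":0,"yaw":-0.146,"hand":0.085},{"x":0,"y":0,"z":0,"yaw":-0.146,"hand":0.085},{"x":0,"y":0,"z":0,"yaw":-0.146,"hand":0.085},{"x":0,"y":0,"z":0,"yaw":-0.146,"hand":0.085},{"x":0,"y":0,"z":0,"yaw":-0.141,"hand":0.085},{"x":0,"y":0,"z":0,"yaw":0,"hand":0.085}]'
python3 d.py s40 s47 s54 s61; python3 -c "
from h import *
print(cast(np.load('top0.npy',allow_pickle=True).item(),[(283.1,243.8)],.049),cast(np.load('side0.npy',allow_pickle=True).item(),[(296,187)],.049))"
```

```text
t: 1.15
ee_pos: [0.2125, -0.48, 0.2311]
orientation: [-2.04, -2.389, -0.0]
ft_force: [0.2, -0.2, -0.6]
finger_gap: 0.0852
gripper_force: 0.0
t 1.15 tcp [ 0.2125 -0.48    0.2311] ang x 1.728 gap 0.0852 grip 0.0 ft [ 0.2 -0.2 -0.6]
s40 [ 0.41925104 -0.05122399] tool dx,dy mm [3.910e+02 2.714e+02 2.000e-01]
s47 (0.394, 0.22) tool dx,dy mm [6.629e+02 2.889e+02 3.000e-01]
s54 (0.453, 0.059) tool dx,dy mm [4.946e+02 3.220e+02 2.000e-01]
s61 (0.4, -0.221) tool dx,dy mm [2.264e+02 2.258e+02 1.000e-01]
[[ 0.42114374 -0.05384744  0.049     ]] [[ 0.41735833 -0.04860055  0.049     ]]
```

```bash
python3 -m inch '[{"x":0.028,"y":0.028,"z":0,"yaw":0,"hand":0.085},{"x":0.028,"y":0.028,"z":0,"yaw":0,"hand":0.085},{"x":0.028,"y":0.028,"z":0,"yaw":0,"hand":0.085},{"x":0.028,"y":0.028,"z":0,"yaw":0,"hand":0.085},{"x":0.028,"y":0.028,"z":0,"yaw":0,"hand":0.085},{"x":0.028,"y":0.028,"z":0,"yaw":0,"hand":0.085},{"x":0.028,"y":0.028,"z":0,"yaw":0,"hand":0.085},{"x":0.028,"y":0.028,"z":0,"yaw":0,"hand":0.085},{"x":0.002,"y":0.002,"z":0,"yaw":0,"hand":0.085},{"x":0,"y":0,"z":0,"yaw":0,"hand":0.085}]' 60
python3 d.py s61
python3 - <<'E'
from h import *
T=tool(); s=snapshot("wrist"); M=T@np.array(s["T_tool_cam"]); f=s["frame"].copy()
# project expected 61 top circle
C=np.linalg.inv(M); a=np.linspace(0,6.28,60)
P=np.c_[.4+.0305*np.cos(a),-.221+.0305*np.sin(a),0*a+.058]; c=P@C[:3,:3].T+C[:3,3]; c=c*[1,-1,-1]
q=cv2.projectPoints(c,np.zeros(3),np.zeros(3),s["K"],s["dist_coeffs"])[0][:,0]
cv2.polylines(f,[q.astype(int)],True,(0,0,255),1); cv2.imwrite("pics/w1.png",f)
E
```

```text
t: 2.15
ee_pos: [0.4012, -0.2213, 0.2312]
orientation: [-2.044, -2.385, 0.0]
ft_force: [0.8, -0.1, 1.1]
finger_gap: 0.085
gripper_force: 0.0
t 2.15 tcp [ 0.4012 -0.2213  0.2312] ang x 1.725 gap 0.085 grip 0.0 ft [ 0.8 -0.1  1.1]
s61 (0.4, -0.221) tool dx,dy mm [ 0.5 -1.2  0. ]
```

View pics/w1.png

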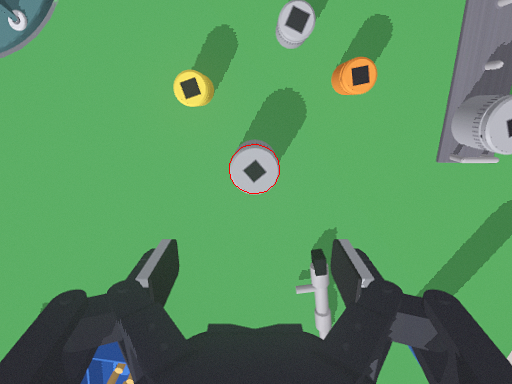

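The wrist view shows socket_61 at (254,169), exactly inside the projected circle, so the calibration holds. The fingers straddle it, so I descend and grip.

```bash
python3 -m inch '[{"x":0,"y":-0.001,"z":0.03,"yaw":0,"hand":0.085},{"x":0,"y":0,"z":0.03,"yaw":0,"hand":0.085},{"x":0,"y":0,"z":0.03,"yaw":0,"hand":0.085},{"x":0,"y":0,"z":0.03,"yaw":0,"hand":0.085},{"x":0,"y":0,"z":0.03,"yaw":0,"hand":0.085},{"x":0,"y":0,"z":0.03,"yaw":0,"hand":0.085},{"x":0,"y":0,"z":0.02,"yaw":0,"hand":0.085},{"x":0,"y":0,"z":0.015,"yaw":0,"hand":0.085},{"x":0,"y":0,"z":0.006,"yaw":0,"hand":0.085},{"x":0,"y":0,"z":0,"yaw":0,"hand":0.085}]' 60
python3 -m inch '[{"x":0,"y":0,"z":0,"yaw":0,"hand":0.05},{"x":0,"y":0,"z":0,"yaw":0,"hand":0.05},{"x":0,"y":0,"z":0,"yaw":0,"hand":0.05},{"x":0,"y":0,"z":0,"yaw":0,"hand":0.05},{"x":0,"y":0,"z":0,"yaw":0,"hand":0.05},{"x":0,"y":0,"z":0,"yaw":0,"hand":0.05},{"x":0,"y":0,"z":0,"yaw":0,"hand":0.05},{"x":0,"y":0,"z":0,"yaw":0,"hand":0.05},{"x":0,"y":0,"z":0,"yaw":0,"hand":0.05},{"x":0,"y":0,"z":0,"yaw":0,"hand":0.05}]' 60
```

```text
t: 3.2
ee_pos: [0.3993, -0.2226, 0.0099]
orientation: [-2.045, -2.384, 0.0]
ft_force: [-0.5, 0.1, 0.9]
finger_gap: 0.0849
gripper_force: 0.0
t: 4.2
ee_pos: [0.4005, -0.2227, 0.0114]
orientation: [2.042, 2.385, -0.001]
ft_force: [-2.6, -0.2, 10.3]
finger_gap: 0.0596
gripper_force: 62.7
```

```bash
python3 -m inch '[{"x":0,"y":0,"z":-0.01,"yaw":0,"hand":0.05},{"x":0,"y":0,"z":-0.02,"yaw":0,"hand":0.05},{"x":0,"y":0,"z":-0.02,"yaw":0,"hand":0.05},{"x":0,"y":0,"z":-0.02,"yaw":0,"hand":0.05},{"x":0,"y":0,"z":-0.02,"yaw":0,"hand":0.05},{"x":0,"y":0,"z":-0.01,"yaw":0,"hand":0.05},{"x":0,"y":0,"z":0,"yaw":0,"hand":0.05},{"x":0,"y":0,"z":0,"yaw":0,"hand":0.05}]' 60
python3 d.py p4
```

```text
t: 5.0
ee_pos: [0.3997, -0.2218, 0.1098]
orientation: [-2.042, -2.386, 0.0]
ft_force: [0.1, -0.7, -7.4]
finger_gap: 0.0599
gripper_force: 67.4
t 5.0 tcp [ 0.3997 -0.2218  0.1098] ang x 1.726 gap 0.0599 grip 67.4 ft [ 0.1 -0.7 -7.4]
p4 (0.673, -0.049) tool dx,dy mm [ 1.285e+02  2.967e+02 -1.000e-01]
```

```bash
python3 -m inch '[{"x":0.006,"y":0.015,"z":0,"yaw":0,"hand":0.05},{"x":0.013,"y":0.03,"z":0,"yaw":0,"hand":0.05},{"x":0.015,"y":0.035,"z":0,"yaw":0,"hand":0.05},{"x":0.015,"y":0.035,"z":0,"yaw":0,"hand":0.05},{"x":0.015,"y":0.035,"z":0,"yaw":0,"hand":0.05},{"x":0.015,"y":0.035,"z":0,"yaw":0,"hand":0.05},{"x":0.015,"y":0.035,"z":0,"yaw":0,"hand":0.05},{"x":0.015,"y":0.035,"z":0,"yaw":0,"hand":0.05},{"x":0.013,"y":0.03,"z":0,"yaw":0,"hand":0.05},{"x":0.006,"y":0.012,"z":0,"yaw":0,"hand":0.05}]' 60
python3 -m inch '[{"x":0,"y":0,"z":0,"yaw":0,"hand":0.05},{"x":0,"y":0,"z":0,"yaw":0,"hand":0.05}]' 60
python3 d.py p4
python3 - <<'E'
from h import *
for n in("top","side"): cv2.imwrite(f"pics/{n}2.png",snapshot(n)["frame"])
a=cv2.imread("pics/top2.png")[60:300,60:420];b=cv2.imread("pics/side2.png")[60:300,60:420]
cv2.imwrite("pics/c2.png",cv2.resize(np.hstack([a,b]),None,fx=1.1,fy=1.1))
E
```

```text
t: 6.0
ee_pos: [0.6751, -0.0478, 0.108]
orientation: [-2.04, -2.387, 0.001]
ft_force: [0.3, -0.6, -8.4]
finger_gap: 0.0599
gripper_force: 68.0
t: 6.2
ee_pos: [0.6729, -0.0496, 0.1087]
orientation: [-2.041, -2.385, 0.002]
ft_force: [-0.1, -0.4, -7.6]
finger_gap: 0.0601
gripper_force: 68.0
t 6.2 tcp [ 0.6729 -0.0496  0.1087] ang x 1.726 gap 0.0601 grip 68.0 ft [-0.1 -0.4 -7.6]
p4 (0.673, -0.049) tool dx,dy mm [ 0.6  0.2 -0. ]
```

View pics/c2.png

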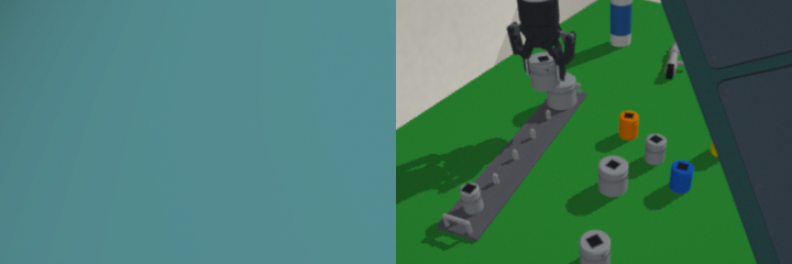

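Side view: socket_61 hangs upright in the gripper above pin4 at about (540,70), clear of the largest socket. The top view is blocked by the arm. Lowering now.

```bash
python3 -m inch '[{"x":0,"y":0,"z":0.015,"yaw":0,"hand":0.05},{"x":0,"y":0,"z":0.02,"yaw":0,"hand":0.05},{"x":0,"y":0,"z":0.015,"yaw":0,"hand":0.05},{"x":0,"y":0,"z":0.01,"yaw":0,"hand":0.05},{"x":0,"y":0,"z":0.01,"yaw":0,"hand":0.05},{"x":0,"y":0,"z":0.008,"yaw":0,"hand":0.05},{"x":0,"y":0,"z":0.006,"yaw":0,"hand":0.05},{"x":0,"y":0,"z":0.004,"yaw":0,"hand":0.05},{"x":0,"y":0,"z":0,"yaw":0,"hand":0.05},{"x":0,"y":0,"z":0,"yaw":0,"hand":0.05}]' 60
python3 d.py p4
```

```text
t: 7.3
ee_pos: [0.6738, -0.0497, 0.0226]
orientation: [2.043, 2.387, 0.0]
ft_force: [0.6, -0.0, -8.0]
finger_gap: 0.0597
gripper_force: 68.1
t 7.3 tcp [ 0.6738 -0.0497  0.0226] ang x 1.726 gap 0.0597 grip 68.1 ft [ 0.6 -0.  -8. ]
p4 (0.673, -0.049) tool dx,dy mm [ 0.8 -0.7 -0. ]
```

```bash
python3 -m inch '[{"x":0,"y":0,"z":0.002,"yaw":0,"hand":0.05},{"x":0,"y":0,"z":0.001,"yaw":0,"hand":0.05},{"x":0,"y":0,"z":0,"yaw":0,"hand":0.05},{"x":0,"y":0,"z":0,"yaw":0,"hand":0.05}]' 60
python3 -m inch '[{"x":0,"y":0,"z":0,"yaw":0,"hand":0.068},{"x":0,"y":0,"z":0,"yaw":0,"hand":0.072},{"x":0,"y":0,"z":0,"yaw":0,"hand":0.076},{"x":0,"y":0,"z":0,"yaw":0,"hand":0.08},{"x":0,"y":0,"z":0,"yaw":0,"hand":0.08},{"x":0,"y":0,"z":-0.01,"yaw":0,"hand":0.08},{"x":0,"y":0,"z":-0.02,"yaw":0,"hand":0.08},{"x":0,"y":0,"z":-0.03,"yaw":0,"hand":0.08},{"x":0,"y":0,"z":-0.04,"yaw":0,"hand":0.08},{"x":0,"y":0,"z":-0.04,"yaw":0,"hand":0.08}]' 60
python3 d.py s54
```

```text
t: 7.7
ee_pos: [0.6738, -0.0497, 0.0195]
orientation: [2.042, 2.387, 0.0]
ft_force: [-1.1, 1.2, -3.6]
finger_gap: 0.0597
gripper_force: 68.4
t: 8.7
ee_pos: [0.6733, -0.0497, 0.1614]
orientation: [2.043, 2.387, -0.0]
ft_force: [0.4, -0.4, -0.0]
finger_gap: 0.0805
gripper_force: 0.0
t 8.7 tcp [ 0.6733 -0.0497  0.1614] ang x 1.726 gap 0.0805 grip 0.0 ft [ 0.4 -0.4 -0. ]
s54 (0.453, 0.059) tool dx,dy mm [ 141.4 -200.9   -0. ]
```

```bash
python3 -m inch '[{"x":0.01,"y":-0.014,"z":0,"yaw":0,"hand":0.08},{"x":0.018,"y":-0.026,"z":0,"yaw":0,"hand":0.08},{"x":0.02,"y":-0.029,"z":0,"yaw":0,"hand":0.08},{"x":0.02,"y":-0.029,"z":0,"yaw":0,"hand":0.08},{"x":0.02,"y":-0.029,"z":0,"yaw":0,"hand":0.08},{"x":0.02,"y":-0.029,"z":0,"yaw":0,"hand":0.08},{"x":0.018,"y":-0.026,"z":0,"yaw":0,"hand":0.08},{"x":0.011,"y":-0.014,"z":0,"yaw":0,"hand":0.08},{"x":0.004,"y":-0.005,"z":0,"yaw":0,"hand":0.08},{"x":0,"y":0,"z":0,"yaw":0,"hand":0.08}]' 60
python3 d.py s54
cat > w.py <<'E'
import sys
from h import *
x,y,r,h=map(float,sys.argv[2:6])
T=tool(); s=snapshot("wrist"); M=T@np.array(s["T_tool_cam"]); f=s["frame"].copy()
C=np.linalg.inv(M); a=np.linspace(0,6.28,60)
P=np.c_[x+r*np.cos(a),y+r*np.sin(a),0*a+h]; c=(P@C[:3,:3].T+C[:3,3])*[1,-1,-1]
q=cv2.projectPoints(c,np.zeros(3),np.zeros(3),s["K"],s["dist_coeffs"])[0][:,0]
cv2.polylines(f,[q.astype(int)],True,(0,0,255),1); b=snapshot("side")["frame"]
cv2.imwrite(sys.argv[1],cv2.resize(np.hstack([f,b]),(800,300),interpolation=cv2.INTER_AREA))
E
python3 w.py pics/w3.png .453 .059 .027 .055
```

```text
t: 9.7
ee_pos: [0.4533, 0.0587, 0.16]
orientation: [2.041, 2.387, 0.001]
ft_force: [-0.2, -0.2, 0.0]
finger_gap: 0.0799
gripper_force: 0.0
t 9.7 tcp [0.4533 0.0587 0.16  ] ang x 1.726 gap 0.0799 grip 0.0 ft [-0.2 -0.2  0. ]
s54 (0.453, 0.059) tool dx,dy mm [ 0.3 -0.3 -0. ]
```

View pics/w3.png

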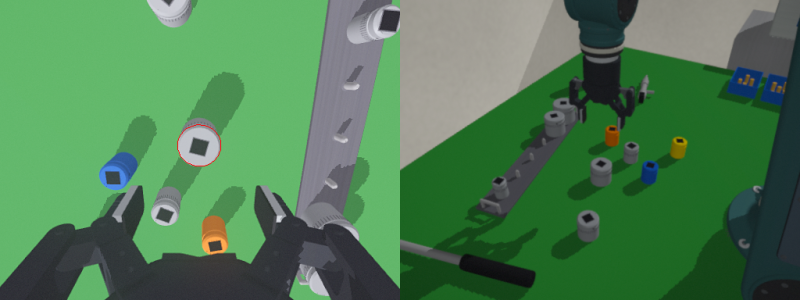

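Socket_54 at (199,145) fits the projected circle. In the side half, 61 stands on pin4 at (554,122) next to the largest.

```bash
python3 -m inch '[{"x":0,"y":0,"z":0.02,"yaw":0,"hand":0.08},{"x":0,"y":0,"z":0.03,"yaw":0,"hand":0.08},{"x":0,"y":0,"z":0.03,"yaw":0,"hand":0.08},{"x":0,"y":0,"z":0.03,"yaw":0,"hand":0.08},{"x":0,"y":0,"z":0.02,"yaw":0,"hand":0.08},{"x":0,"y":0,"z":0.014,"yaw":0,"hand":0.08},{"x":0,"y":0,"z":0.006,"yaw":0,"hand":0.08},{"x":0,"y":0,"z":0,"yaw":0,"hand":0.08},{"x":0,"y":0,"z":0,"yaw":0,"hand":0.06}]' 60
python3 -m inch '[{"x":0,"y":0,"z":0,"yaw":0,"hand":0.045},{"x":0,"y":0,"z":0,"yaw":0,"hand":0.045},{"x":0,"y":0,"z":0,"yaw":0,"hand":0.045},{"x":0,"y":0,"z":0,"yaw":0,"hand":0.045},{"x":0,"y":0,"z":0,"yaw":0,"hand":0.045},{"x":0,"y":0,"z":0,"yaw":0,"hand":0.045},{"x":0,"y":0,"z":0,"yaw":0,"hand":0.045},{"x":0,"y":0,"z":0,"yaw":0,"hand":0.045}]' 60
python3 -m inch '[{"x":0,"y":0,"z":-0.01,"yaw":0,"hand":0.045},{"x":0,"y":0,"z":-0.02,"yaw":0,"hand":0.045},{"x":0,"y":0,"z":-0.02,"yaw":0,"hand":0.045},{"x":0,"y":0,"z":-0.02,"yaw":0,"hand":0.045},{"x":0,"y":0,"z":-0.02,"yaw":0,"hand":0.045},{"x":0,"y":0,"z":-0.01,"yaw":0,"hand":0.045},{"x":0,"y":0,"z":0,"yaw":0,"hand":0.045},{"x":0,"y":0,"z":0,"yaw":0,"hand":0.045}]' 60
python3 d.py p3
```

```text
t: 10.7
ee_pos: [0.4539, 0.0584, 0.0097]
orientation: [2.043, 2.386, 0.001]
ft_force: [-0.3, 0.4, -0.7]
finger_gap: 0.0671
gripper_force: 0.0
t: 11.5
ee_pos: [0.4539, 0.0584, 0.0102]
orientation: [2.042, 2.386, 0.001]
ft_force: [-1.4, -1.7, 6.5]
finger_gap: 0.0529
gripper_force: 61.6
t: 12.3
ee_pos: [0.453, 0.0586, 0.1089]
orientation: [-2.043, -2.387, 0.0]
ft_force: [-0.1, 1.4, -4.8]
finger_gap: 0.053
gripper_force: 64.1
t 12.3 tcp [0.453  0.0586 0.1089] ang x 1.726 gap 0.053 grip 64.1 ft [-0.1  1.4 -4.8]
p3 (0.662, 0.02) tool dx,dy mm [-7.040e+01  2.005e+02 -1.000e-01]
```

```bash
python3 -m inch '[{"x":-0.005,"y":0.014,"z":0,"yaw":0,"hand":0.045},{"x":-0.009,"y":0.026,"z":0,"yaw":0,"hand":0.045},{"x":-0.01,"y":0.029,"z":0,"yaw":0,"hand":0.045},{"x":-0.01,"y":0.029,"z":0,"yaw":0,"hand":0.045},{"x":-0.01,"y":0.029,"z":0,"yaw":0,"hand":0.045},{"x":-0.01,"y":0.029,"z":0,"yaw":0,"hand":0.045},{"x":-0.009,"y":0.026,"z":0,"yaw":0,"hand":0.045},{"x":-0.007,"y":0.018,"z":0,"yaw":0,"hand":0.045},{"x":0,"y":0,"z":0,"yaw":0,"hand":0.045},{"x":0,"y":0,"z":0,"yaw":0,"hand":0.045}]' 60
python3 d.py p3
python3 -m inch '[{"x":0,"y":0,"z":0.015,"yaw":0,"hand":0.045},{"x":0,"y":0,"z":0.02,"yaw":0,"hand":0.045},{"x":0,"y":0,"z":0.015,"yaw":0,"hand":0.045},{"x":0,"y":0,"z":0.01,"yaw":0,"hand":0.045},{"x":0,"y":0,"z":0.008,"yaw":0,"hand":0.045},{"x":0,"y":0,"z":0.006,"yaw":0,"hand":0.045},{"x":0,"y":0,"z":0.006,"yaw":0,"hand":0.045},{"x":0,"y":0,"z":0.004,"yaw":0,"hand":0.045},{"x":0,"y":0,"z":0,"yaw":0,"hand":0.045},{"x":0,"y":0,"z":0,"yaw":0,"hand":0.045}]' 60
```

```text
t: 13.3
ee_pos: [0.661, 0.0203, 0.1077]
orientation: [-2.042, -2.385, 0.002]
ft_force: [-0.3, -0.3, -5.1]
finger_gap: 0.0524
gripper_force: 64.7
t 13.3 tcp [0.661  0.0203 0.1077] ang x 1.726 gap 0.0524 grip 64.7 ft [-0.3 -0.3 -5.1]
p3 (0.662, 0.02) tool dx,dy mm [-0.5  1.  -0. ]
t: 14.3
ee_pos: [0.6618, 0.0203, 0.0255]
orientation: [2.043, 2.387, 0.0]
ft_force: [0.9, -0.0, -4.2]
finger_gap: 0.0527
gripper_force: 64.7
```

```bash
python3 -m inch '[{"x":0,"y":0,"z":0.003,"yaw":0,"hand":0.045},{"x":0,"y":0,"z":0.002,"yaw":0,"hand":0.045},{"x":0,"y":0,"z":0.0015,"yaw":0,"hand":0.045},{"x":0,"y":0,"z":0,"yaw":0,"hand":0.045},{"x":0,"y":0,"z":0,"yaw":0,"hand":0.045}]' 60
python3 -m inch '[{"x":0,"y":0,"z":0,"yaw":0,"hand":0.062},{"x":0,"y":0,"z":0,"yaw":0,"hand":0.067},{"x":0,"y":0,"z":0,"yaw":0,"hand":0.072},{"x":0,"y":0,"z":0,"yaw":0,"hand":0.075},{"x":0,"y":0,"z":0,"yaw":0,"hand":0.075},{"x":0,"y":0,"z":-0.01,"yaw":0,"hand":0.075},{"x":0,"y":0,"z":-0.02,"yaw":0,"hand":0.075},{"x":0,"y":0,"z":-0.03,"yaw":0,"hand":0.075},{"x":0,"y":0,"z":-0.04,"yaw":0,"hand":0.075},{"x":0,"y":0,"z":-0.04,"yaw":0,"hand":0.075}]' 60
python3 d.py s47
```

```text
t: 14.8
ee_pos: [0.6617, 0.0203, 0.0188]
orientation: [2.043, 2.387, -0.0]
ft_force: [0.3, -0.5, -4.7]
finger_gap: 0.0528
gripper_force: 64.7
t: 15.8
ee_pos: [0.6613, 0.0203, 0.161]
orientation: [2.043, 2.387, 0.0]
ft_force: [0.1, -0.9, 0.5]
finger_gap: 0.075
gripper_force: 0.0
t 15.8 tcp [0.6613 0.0203 0.161 ] ang x 1.726 gap 0.075 grip 0.0 ft [ 0.1 -0.9  0.5]
s47 (0.394, 0.22) tool dx,dy mm [ 238.6 -233.3   -0. ]
```

```bash
python3 -m inch '[{"x":0.012,"y":-0.012,"z":0,"yaw":0,"hand":0.075},{"x":0.026,"y":-0.025,"z":0,"yaw":0,"hand":0.075},{"x":0.03,"y":-0.03,"z":0,"yaw":0,"hand":0.075},{"x":0.03,"y":-0.03,"z":0,"yaw":0,"hand":0.075},{"x":0.03,"y":-0.03,"z":0,"yaw":0,"hand":0.075},{"x":0.03,"y":-0.03,"z":0,"yaw":0,"hand":0.075},{"x":0.03,"y":-0.03,"z":0,"yaw":0,"hand":0.075},{"x":0.028,"y":-0.026,"z":0,"yaw":0,"hand":0.075},{"x":0.016,"y":-0.014,"z":0,"yaw":0,"hand":0.075},{"x":0.006,"y":-0.006,"z":0,"yaw":0,"hand":0.075}]' 60
python3 -m inch '[{"x":0,"y":0,"z":0,"yaw":0,"hand":0.075},{"x":0,"y":0,"z":0,"yaw":0,"hand":0.075}]' 60
python3 d.py s47;python3 w.py pics/w4.png .394 .220 .0235 .052
```

```text
t: 16.8
ee_pos: [0.3933, 0.2205, 0.1597]
orientation: [2.04, 2.388, 0.001]
ft_force: [-0.0, 0.4, 0.6]
finger_gap: 0.0751
gripper_force: 0.0
t: 17.0
ee_pos: [0.3956, 0.2192, 0.1591]
orientation: [2.043, 2.386, 0.001]
ft_force: [0.5, -0.3, 0.1]
finger_gap: 0.0748
gripper_force: 0.0
t 17.0 tcp [0.3956 0.2192 0.1591] ang x 1.726 gap 0.0748 grip 0.0 ft [ 0.5 -0.3  0.1]
s47 (0.394, 0.22) tool dx,dy mm [ 1.1 -1.4 -0. ]
```

View pics/w4.png

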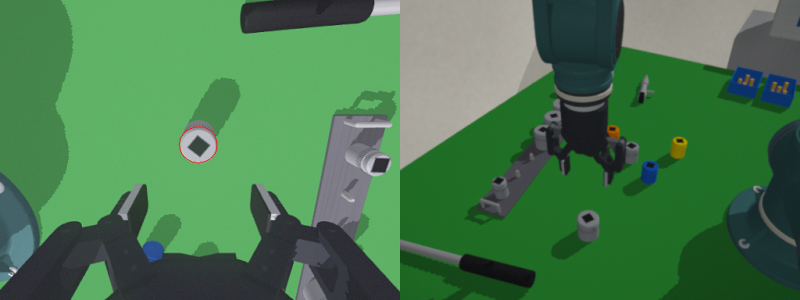

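Socket_47 at (198,145) matches the circle. 54 is now on pin3 at (542,137) in the side half.

```bash
python3 -m inch '[{"x":0.001,"y":-0.001,"z":0.02,"yaw":0,"hand":0.075},{"x":0,"y":0,"z":0.03,"yaw":0,"hand":0.075},{"x":0,"y":0,"z":0.03,"yaw":0,"hand":0.075},{"x":0,"y":0,"z":0.03,"yaw":0,"hand":0.075},{"x":0,"y":0,"z":0.02,"yaw":0,"hand":0.075},{"x":0,"y":0,"z":0.014,"yaw":0,"hand":0.075},{"x":0,"y":0,"z":0.005,"yaw":0,"hand":0.075},{"x":0,"y":0,"z":0,"yaw":0,"hand":0.075},{"x":0,"y":0,"z":0,"yaw":0,"hand":0.055}]' 60
python3 -m inch '[{"x":0,"y":0,"z":0,"yaw":0,"hand":0.038},{"x":0,"y":0,"z":0,"yaw":0,"hand":0.038},{"x":0,"y":0,"z":0,"yaw":0,"hand":0.038},{"x":0,"y":0,"z":0,"yaw":0,"hand":0.038},{"x":0,"y":0,"z":0,"yaw":0,"hand":0.038},{"x":0,"y":0,"z":0,"yaw":0,"hand":0.038},{"x":0,"y":0,"z":0,"yaw":0,"hand":0.038},{"x":0,"y":0,"z":0,"yaw":0,"hand":0.038}]' 60
python3 -m inch '[{"x":0,"y":0,"z":-0.01,"yaw":0,"hand":0.038},{"x":0,"y":0,"z":-0.02,"yaw":0,"hand":0.038},{"x":0,"y":0,"z":-0.02,"yaw":0,"hand":0.038},{"x":0,"y":0,"z":-0.02,"yaw":0,"hand":0.038},{"x":0,"y":0,"z":-0.02,"yaw":0,"hand":0.038},{"x":0,"y":0,"z":-0.01,"yaw":0,"hand":0.038},{"x":0,"y":0,"z":0,"yaw":0,"hand":0.038},{"x":0,"y":0,"z":0,"yaw":0,"hand":0.038}]' 60
python3 d.py p2
```

```text
t: 18.0
ee_pos: [0.3942, 0.2202, 0.0103]
orientation: [2.043, 2.386, 0.001]
ft_force: [-0.0, -0.2, 0.7]
finger_gap: 0.0624
gripper_force: 0.0
t: 18.8
ee_pos: [0.3943, 0.2204, 0.0108]
orientation: [2.042, 2.386, 0.002]
ft_force: [-0.7, -1.7, 8.4]
finger_gap: 0.0455
gripper_force: 60.1
t: 19.6
ee_pos: [0.3933, 0.2202, 0.1094]
orientation: [-2.043, -2.387, 0.0]
ft_force: [-0.7, -0.0, -4.3]
finger_gap: 0.046
gripper_force: 62.1
t 19.6 tcp [0.3933 0.2202 0.1094] ang x 1.726 gap 0.046 grip 62.1 ft [-0.7 -0.  -4.3]
p2 (0.651, 0.0895) tool dx,dy mm [-1.689e+02  2.344e+02 -1.000e-01]
```

```bash
python3 -m inch '[{"x":-0.009,"y":0.012,"z":0,"yaw":0,"hand":0.038},{"x":-0.018,"y":0.025,"z":0,"yaw":0,"hand":0.038},{"x":-0.02,"y":0.028,"z":0,"yaw":0,"hand":0.038},{"x":-0.02,"y":0.028,"z":0,"yaw":0,"hand":0.038},{"x":-0.02,"y":0.028,"z":0,"yaw":0,"hand":0.038},{"x":-0.02,"y":0.028,"z":0,"yaw":0,"hand":0.038},{"x":-0.02,"y":0.028,"z":0,"yaw":0,"hand":0.038},{"x":-0.02,"y":0.027,"z":0,"yaw":0,"hand":0.038},{"x":-0.014,"y":0.02,"z":0,"yaw":0,"hand":0.038},{"x":-0.008,"y":0.01,"z":0,"yaw":0,"hand":0.038}]' 60
python3 -m inch '[{"x":0,"y":0,"z":0,"yaw":0,"hand":0.038},{"x":0,"y":0,"z":0,"yaw":0,"hand":0.038}]' 60
python3 d.py p2
```

```text
t: 20.6
ee_pos: [0.6528, 0.0874, 0.108]
orientation: [-2.044, -2.385, 0.002]
ft_force: [-0.2, 0.1, -3.2]
finger_gap: 0.0459
gripper_force: 62.4
t: 20.8
ee_pos: [0.6505, 0.0891, 0.1086]
orientation: [-2.042, -2.385, 0.002]
ft_force: [-0.2, 0.1, -4.0]
finger_gap: 0.0457
gripper_force: 62.4
t 20.8 tcp [0.6505 0.0891 0.1086] ang x 1.725 gap 0.0457 grip 62.4 ft [-0.2  0.1 -4. ]
p2 (0.651, 0.0895) tool dx,dy mm [ 0.4  0.6 -0. ]
```

```bash
python3 -m inch '[{"x":0,"y":0,"z":0.015,"yaw":0,"hand":0.038},{"x":0,"y":0,"z":0.02,"yaw":0,"hand":0.038},{"x":0,"y":0,"z":0.015,"yaw":0,"hand":0.038},{"x":0,"y":0,"z":0.01,"yaw":0,"hand":0.038},{"x":0,"y":0,"z":0.008,"yaw":0,"hand":0.038},{"x":0,"y":0,"z":0.006,"yaw":0,"hand":0.038},{"x":0,"y":0,"z":0.006,"yaw":0,"hand":0.038},{"x":0,"y":0,"z":0.004,"yaw":0,"hand":0.038},{"x":0,"y":0,"z":0,"yaw":0,"hand":0.038},{"x":0,"y":0,"z":0,"yaw":0,"hand":0.038}]' 60
python3 -m inch '[{"x":0,"y":0,"z":0.003,"yaw":0,"hand":0.038},{"x":0,"y":0,"z":0.002,"yaw":0,"hand":0.038},{"x":0,"y":0,"z":0.0015,"yaw":0,"hand":0.038},{"x":0,"y":0,"z":0,"yaw":0,"hand":0.038},{"x":0,"y":0,"z":0,"yaw":0,"hand":0.038}]' 60
```

```text
t: 21.8
ee_pos: [0.651, 0.0894, 0.026]
orientation: [2.043, 2.387, 0.0]
ft_force: [1.0, 0.3, -2.8]
finger_gap: 0.0459
gripper_force: 62.4
t: 22.3
ee_pos: [0.6509, 0.0894, 0.0192]
orientation: [-2.043, -2.387, 0.0]
ft_force: [0.3, 0.2, -3.7]
finger_gap: 0.0456
gripper_force: 62.4
```

```bash
python3 -m inch '[{"x":0,"y":0,"z":0,"yaw":0,"hand":0.055},{"x":0,"y":0,"z":0,"yaw":0,"hand":0.06},{"x":0,"y":0,"z":0,"yaw":0,"hand":0.065},{"x":0,"y":0,"z":0,"yaw":0,"hand":0.068},{"x":0,"y":0,"z":0,"yaw":0,"hand":0.068},{"x":0,"y":0,"z":-0.01,"yaw":0,"hand":0.068},{"x":0,"y":0,"z":-0.02,"yaw":0,"hand":0.068},{"x":0,"y":0,"z":-0.03,"yaw":0,"hand":0.068},{"x":0,"y":0,"z":-0.04,"yaw":0,"hand":0.068},{"x":0,"y":0,"z":-0.04,"yaw":0,"hand":0.068}]' 60
python3 d.py s40
```

```text
t: 23.3
ee_pos: [0.6505, 0.0894, 0.1615]
orientation: [2.043, 2.387, -0.0]
ft_force: [0.9, -0.2, 0.3]
finger_gap: 0.0678
gripper_force: 0.0
t 23.3 tcp [0.6505 0.0894 0.1615] ang x 1.726 gap 0.0678 grip 0.0 ft [ 0.9 -0.2  0.3]
s40 [ 0.41925104 -0.05122399] tool dx,dy mm [-103.3 -250.2    0. ]
```

```bash
python3 -m inch '[{"x":-0.005,"y":-0.014,"z":0,"yaw":0,"hand":0.068},{"x":-0.011,"y":-0.026,"z":0,"yaw":0,"hand":0.068},{"x":-0.012,"y":-0.03,"z":0,"yaw":0,"hand":0.068},{"x":-0.012,"y":-0.03,"z":0,"yaw":0,"hand":0.068},{"x":-0.012,"y":-0.03,"z":0,"yaw":0,"hand":0.068},{"x":-0.012,"y":-0.03,"z":0,"yaw":0,"hand":0.068},{"x":-0.012,"y":-0.03,"z":0,"yaw":0,"hand":0.068},{"x":-0.012,"y":-0.03,"z":0,"yaw":0,"hand":0.068},{"x":-0.01,"y":-0.02,"z":0,"yaw":0,"hand":0.068},{"x":-0.005,"y":-0.01,"z":0,"yaw":0,"hand":0.068}]' 60
python3 -m inch '[{"x":0,"y":0,"z":0,"yaw":0,"hand":0.068},{"x":0,"y":0,"z":0,"yaw":0,"hand":0.068}]' 60
python3 d.py s40;python3 w.py pics/w5.png .4193 -.0512 .02 .049
```

```text
t: 24.3
ee_pos: [0.4186, -0.0515, 0.1601]
orientation: [2.043, 2.385, 0.0]
ft_force: [-0.3, 1.3, 0.1]
finger_gap: 0.0681
gripper_force: 0.0
t: 24.5
ee_pos: [0.4206, -0.0509, 0.1597]
orientation: [2.043, 2.386, 0.001]
ft_force: [0.5, -0.3, -0.5]
finger_gap: 0.068
gripper_force: 0.0
t 24.5 tcp [ 0.4206 -0.0509  0.1597] ang x 1.725 gap 0.068 grip 0.0 ft [ 0.5 -0.3 -0.5]
s40 [ 0.41925104 -0.05122399] tool dx,dy mm [-0.1 -1.4 -0. ]
```

View pics/w5.png

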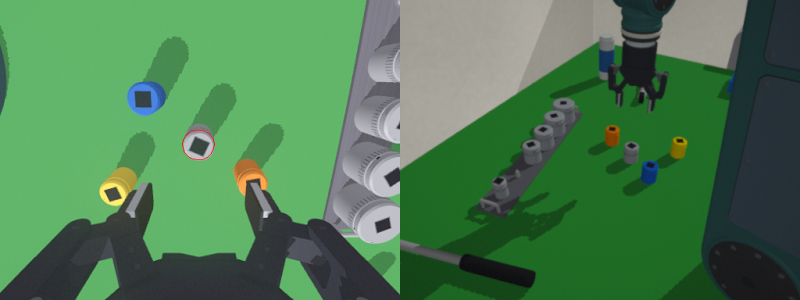

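Socket_40 at (198,145) matches its circle. In the side half the row 47/54/61/largest stands on pins 2–5. I narrow the opening to keep clear of orange and descend.

```bash
python3 -m inch '[{"x":0,"y":-0.001,"z":0.02,"yaw":0,"hand":0.06},{"x":0,"y":0,"z":0.03,"yaw":0,"hand":0.06},{"x":0,"y":0,"z":0.03,"yaw":0,"hand":0.06},{"x":0,"y":0,"z":0.03,"yaw":0,"hand":0.06},{"x":0,"y":0,"z":0.02,"yaw":0,"hand":0.06},{"x":0,"y":0,"z":0.014,"yaw":0,"hand":0.06},{"x":0,"y":0,"z":0.005,"yaw":0,"hand":0.06},{"x":0,"y":0,"z":0,"yaw":0,"hand":0.06},{"x":0,"y":0,"z":0,"yaw":0,"hand":0.048}]' 60
python3 -m inch '[{"x":0,"y":0,"z":0,"yaw":0,"hand":0.031},{"x":0,"y":0,"z":0,"yaw":0,"hand":0.031},{"x":0,"y":0,"z":0,"yaw":0,"hand":0.031},{"x":0,"y":0,"z":0,"yaw":0,"hand":0.031},{"x":0,"y":0,"z":0,"yaw":0,"hand":0.031},{"x":0,"y":0,"z":0,"yaw":0,"hand":0.031},{"x":0,"y":0,"z":0,"yaw":0,"hand":0.031},{"x":0,"y":0,"z":0,"yaw":0,"hand":0.031}]' 60
python3 -m inch '[{"x":0,"y":0,"z":-0.01,"yaw":0,"hand":0.031},{"x":0,"y":0,"z":-0.02,"yaw":0,"hand":0.031},{"x":0,"y":0,"z":-0.02,"yaw":0,"hand":0.031},{"x":0,"y":0,"z":-0.02,"yaw":0,"hand":0.031},{"x":0,"y":0,"z":-0.02,"yaw":0,"hand":0.031},{"x":0,"y":0,"z":-0.02,"yaw":0,"hand":0.031},{"x":0,"y":0,"z":0,"yaw":0,"hand":0.031},{"x":0,"y":0,"z":0,"yaw":0,"hand":0.031}]' 60
python3 d.py p1
```

```text
t: 25.5
ee_pos: [0.4194, -0.051, 0.0107]
orientation: [2.042, 2.387, 0.0]
ft_force: [0.5, -0.7, 0.0]
finger_gap: 0.0486
gripper_force: 0.0
t: 26.3
ee_pos: [0.4196, -0.0512, 0.0112]
orientation: [2.042, 2.386, 0.002]
ft_force: [0.7, 0.7, 5.0]
finger_gap: 0.0389
gripper_force: 59.5
t: 27.1
ee_pos: [0.4189, -0.0511, 0.1204]
orientation: [2.042, 2.386, 0.001]
ft_force: [-0.3, 0.7, -3.2]
finger_gap: 0.0385
gripper_force: 60.8
t 27.1 tcp [ 0.4189 -0.0511  0.1204] ang x 1.726 gap 0.0385 grip 60.8 ft [-0.3  0.7 -3.2]
p1 (0.64, 0.1605) tool dx,dy mm [1.749e+02 2.511e+02 1.000e-01]
```

```bash
python3 -m inch '[{"x":0.009,"y":0.013,"z":0,"yaw":0,"hand":0.031},{"x":0.018,"y":0.027,"z":0,"yaw":0,"hand":0.031},{"x":0.02,"y":0.029,"z":0,"yaw":0,"hand":0.031},{"x":0.02,"y":0.029,"z":0,"yaw":0,"hand":0.031},{"x":0.02,"y":0.029,"z":0,"yaw":0,"hand":0.031},{"x":0.02,"y":0.029,"z":0,"yaw":0,"hand":0.031},{"x":0.02,"y":0.029,"z":0,"yaw":0,"hand":0.031},{"x":0.02,"y":0.029,"z":0,"yaw":0,"hand":0.031},{"x":0.018,"y":0.025,"z":0,"yaw":0,"hand":0.031},{"x":0.01,"y":0.012,"z":0,"yaw":0,"hand":0.031}]' 60
python3 -m inch '[{"x":0,"y":0,"z":0,"yaw":0,"hand":0.031},{"x":0,"y":0,"z":0,"yaw":0,"hand":0.031}]' 60
python3 d.py p1
```

```text
t: 28.1
ee_pos: [0.6407, 0.1622, 0.1183]
orientation: [-2.041, -2.387, 0.002]
ft_force: [-0.1, -0.2, -3.5]
finger_gap: 0.0392
gripper_force: 61.1
t: 28.3
ee_pos: [0.639, 0.1604, 0.1189]
orientation: [-2.042, -2.386, 0.003]
ft_force: [-0.3, -0.7, -2.6]
finger_gap: 0.0389
gripper_force: 61.1
t 28.3 tcp [0.639  0.1604 0.1189] ang x 1.726 gap 0.0389 grip 61.1 ft [-0.3 -0.7 -2.6]
p1 (0.64, 0.1605) tool dx,dy mm [-0.1  1.  -0. ]
```

Down about 100 mm to 0.0192, gently past the pin tip.

```bash
python3 -m inch '[{"x":0,"y":0.001,"z":0.015,"yaw":0,"hand":0.031},{"x":0,"y":0,"z":0.025,"yaw":0,"hand":0.031},{"x":0,"y":0,"z":0.02,"yaw":0,"hand":0.031},{"x":0,"y":0,"z":0.01,"yaw":0,"hand":0.031},{"x":0,"y":0,"z":0.008,"yaw":0,"hand":0.031},{"x":0,"y":0,"z":0.006,"yaw":0,"hand":0.031},{"x":0,"y":0,"z":0.006,"yaw":0,"hand":0.031},{"x":0,"y":0,"z":0.004,"yaw":0,"hand":0.031},{"x":0,"y":0,"z":0,"yaw":0,"hand":0.031},{"x":0,"y":0,"z":0,"yaw":0,"hand":0.031}]' 60
python3 -m inch '[{"x":0,"y":0,"z":0.003,"yaw":0,"hand":0.031},{"x":0,"y":0,"z":0.002,"yaw":0,"hand":0.031},{"x":0,"y":0,"z":0.001,"yaw":0,"hand":0.031},{"x":0,"y":0,"z":0,"yaw":0,"hand":0.031},{"x":0,"y":0,"z":0,"yaw":0,"hand":0.031}]' 60
```

```text
t: 29.3
ee_pos: [0.6409, 0.1607, 0.0266]
orientation: [2.043, 2.387, 0.0]
ft_force: [0.5, 0.6, -3.5]
finger_gap: 0.0385
gripper_force: 61.1
t: 29.8
ee_pos: [0.6407, 0.1607, 0.0203]
orientation: [-2.043, -2.387, 0.0]
ft_force: [-0.8, 0.6, -3.1]
finger_gap: 0.0388
gripper_force: 61.1
```

Nearly down. One more mm, release, rise and back away toward −x to look.

```bash
python3 -m inch '[{"x":0,"y":0,"z":0.001,"yaw":0,"hand":0.031},{"x":0,"y":0,"z":0,"yaw":0,"hand":0.048},{"x":0,"y":0,"z":0,"yaw":0,"hand":0.055},{"x":0,"y":0,"z":0,"yaw":0,"hand":0.062},{"x":0,"y":0,"z":0,"yaw":0,"hand":0.062},{"x":0,"y":0,"z":-0.01,"yaw":0,"hand":0.062},{"x":0,"y":0,"z":-0.02,"yaw":0,"hand":0.062},{"x":0,"y":0,"z":-0.03,"yaw":0,"hand":0.062},{"x":0,"y":0,"z":-0.04,"yaw":0,"hand":0.062},{"x":0,"y":0,"z":-0.04,"yaw":0,"hand":0.062}]' 60
python3 -m inch '[{"x":-0.01,"y":-0.015,"z":-0.01,"yaw":0,"hand":0.062},{"x":-0.02,"y":-0.03,"z":-0.01,"yaw":0,"hand":0.062},{"x":-0.03,"y":-0.035,"z":-0.01,"yaw":0,"hand":0.062},{"x":-0.03,"y":-0.035,"z":-0.01,"yaw":0,"hand":0.062},{"x":-0.03,"y":-0.035,"z":-0.01,"yaw":0,"hand":0.062},{"x":-0.03,"y":-0.035,"z":0,"yaw":0,"hand":0.062},{"x":-0.03,"y":-0.035,"z":0,"yaw":0,"hand":0.062},{"x":-0.03,"y":-0.03,"z":0,"yaw":0,"hand":0.062},{"x":-0.03,"y":-0.02,"z":0,"yaw":0,"hand":0.062},{"x":-0.03,"y":0,"z":0,"yaw":0,"hand":0.062}]' 60
python3 -m inch '[{"x":-0.03,"y":-0.01,"z":0,"yaw":0,"hand":0.062},{"x":-0.03,"y":-0.01,"z":0,"yaw":0,"hand":0.062},{"x":-0.03,"y":-0.01,"z":0,"yaw":0,"hand":0.062},{"x":-0.03,"y":-0.01,"z":0,"yaw":0,"hand":0.062},{"x":-0.03,"y":-0.01,"z":0,"yaw":0,"hand":0.062},{"x":-0.01,"y":0,"z":0,"yaw":0,"hand":0.062},{"x":0,"y":0,"z":0,"yaw":0,"hand":0.062}]' 60
python3 - <<'E'
from h import *
a=snapshot("top")["frame"][60:210,80:360];b=snapshot("side")["frame"][90:290,80:260]
cv2.imwrite("pics/t6.png",cv2.resize(a,None,fx=2.8,fy=2.8,interpolation=2)); cv2.imwrite("pics/s6.png",cv2.resize(b,None,fx=3,fy=3,interpolation=2))
E
```

```text
t: 30.8
ee_pos: [0.6404, 0.1607, 0.1615]
orientation: [2.043, 2.387, 0.0]
ft_force: [1.1, -0.4, 0.2]
finger_gap: 0.062
gripper_force: 0.0
t: 31.8
ee_pos: [0.4136, -0.1488, 0.2105]
orientation: [2.043, 2.385, 0.0]
ft_force: [0.7, -0.1, -0.7]
finger_gap: 0.0621
gripper_force: 0.0
t: 32.5
ee_pos: [0.391, -0.3145, 0.2096]
orientation: [2.044, 2.385, 0.0]
ft_force: [0.4, -0.0, 0.1]
finger_gap: 0.062
gripper_force: 0.0
```

View pics/t6.png

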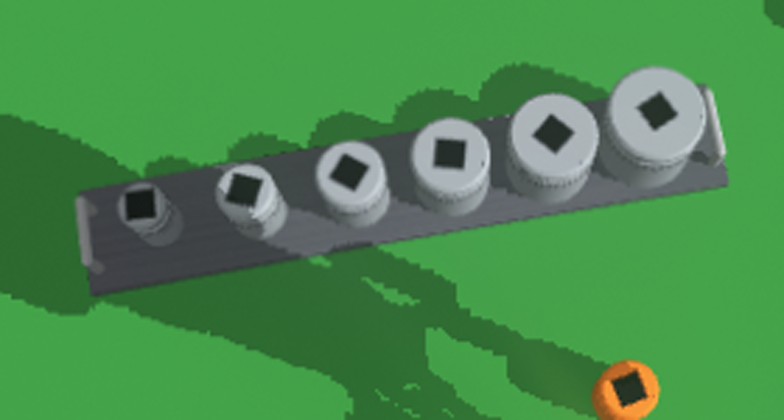

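View pics/s6.png

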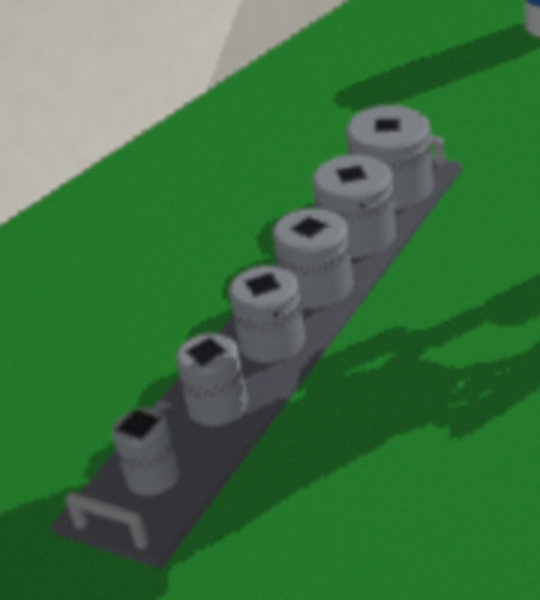

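Both crops show the six sockets upright, flat on the bar and in size order. In the top crop they run from (141,205) to (657,110), and the end sockets have not moved. Handing in.

```bash
python3 -c "
from station import *
print(finish_job())"
```

```text
the job is handed in; nothing more can be done
None
```

The four sockets (40, 47, 54, 61) are on pins 1–4 in size order and stood upright on the bar in the last pictures, the end sockets look unmoved, and the job is handed in; no verdict came back.

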